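# Pinch and turn the child-lock dial, then open the drawer

## Task

The grey drawer unit on the desk is locked by the dial on its top. Pinch both orange tabs gently, turn the dial clockwise to its open notch without forcing it against the stop, and let go so that both tabs spring out again; then pull the top drawer open at least 5 cm and let go of it. Leave the other things on the desk where they are.

Things in the scene. Friction and masses are not known exactly. Their poses are not given: they have to be found in the camera images.
- unit: fixed grey plastic drawer unit, 260 deep (x) x 200 wide (y) x 130 mm tall, two drawers that pull out along -x. Origin: centre of its underside; x from the drawer fronts to the back, y to the left, z up. The dial's axis is at x = -20 mm, y = 0.
- lock_base: white plastic lock plate, 80 mm across, on the unit's top. Origin: on the dial's axis at the unit's top surface; axes as unit. A rim of 40 mm radius, 14 mm high, holds the notches. Red mark: white pointer when locked. Green mark: pointer when open, 0.9 to 1.45 rad clockwise of red, differs per start. A tab's lug pressed on rim or stop above 18 N (twist near 0.8 N m) breaks it.
- dial (a joint): dial angle, rad: 0 locked (start), grows clockwise seen from above. Tabs out: 0.06 rad of play. Both tabs in: turns with 0.1 to 0.3 N m to a firm stop at the open notch, somewhere from 0.9 to 1.45 rad; only at the stop or up to 0.03 rad short of it can the tabs spring out. On the way the rim keeps the tabs in, held or not. Stays where left.
- dial_grip (a point): point on the dial's axis 36 mm above the unit's top, mid height of the tabs' faces; axes turn with the dial: x along the white pointer, y to the left tab, z up. The dial's black core is 22 x 16 mm, its top 49 mm above the unit's top.
- tab_left: orange spring tab on the dial's +y side. Origin: centre of its flat outer face, 23 mm from the axis when out; axes as dial_grip. Face 24 mm wide, clear from 15 to 49 mm above the unit's top. It slides straight in towards the axis, 6.5 mm at most; both tabs must be in 5 mm or more to unlock. Spring: 4.5 N at first, 14 N fully in. A pinch above 70 N breaks it; 20 to 40 N is plenty.
- tab_right: the same orange tab on the -y side, mirrored: origin at the centre of its outer face, at -23 mm along dial_grip's y when out. The two outer faces are 46 mm apart when out, 33 mm when both are fully in, 36 mm when just unlocked or riding on the rim.
- unit_drawer0 (a joint): how far the top drawer is pulled out, m: 0 shut, up to 0.18. Slides along -x of unit, takes 1 to 3 N. A pin under the dial blocks it until the dial has turned about 0.8 rad.
- unit_drawer0_handle (a point): middle of the top drawer's steel bar handle: a round bar 11 mm thick and 100 mm long along the unit's y, its axis 35 mm in front of the drawer front (29 mm clear behind the bar) and 34 mm below the unit's top (95 mm above the desk). It can be pinched or hooked from above.
- eraser: magnetic whiteboard eraser with a blue plastic back, 45 x 90 x 26 mm, lying on top of the drawer unit behind the dial. Origin: centre of its underside. Must stay where it is.
- workbook: closed workbook with a dull green cover, 200 x 270 x 14 mm, flat on the desk on the left. Origin: centre of its underside. Must stay where it is.
- pencil_a: yellow pencil, 170 mm, lying on the workbook. Origin: centre of its underside. Must stay where it is.
- pencil_b: brown wooden pencil, 170 mm long, 7 mm thick, lying crosswise on the desk in front of the drawer unit, below the drawers. Origin: centre of its underside. Must stay where it is.
- mug: white mug, 80 mm across, 95 mm tall, on the right. Origin: centre of its underside. Must stay where it is.
- sharpener: small green box-shaped pencil sharpener, 30 x 50 x 32 mm, on the right. Origin: centre of its underside. Must stay where it is.

How it is judged (in metres and radians):
On the way, in this order (a step that is already met when the one before it is completed fails the run):
1. both tabs are pinched in and the dial leaves its locked place (value of joint dial above 0.25 rad and value of joint unit_drawer0 below 0.01 m), for 0.05 s.
2. the dial is in its open notch with both tabs sprung out, the drawer still shut (value of joint dial above 0.82 rad and y of tab_left in the frame of dial_grip above 0.0215 m and y of tab_right in the frame of dial_grip below -0.0215 m and value of joint unit_drawer0 below 0.015 m), for 0.2 s.
3. the top drawer is pulled open 5 cm (value of joint unit_drawer0 above 0.048 m), for 0.1 s.
At the end, for the whole second after the job is handed in: The dial stands in its open notch (turned more than 0.82 rad) with both tabs sprung out (outer faces more than 21.5 mm from the axis), the top drawer is open by at least 48 mm and at rest, and nothing is held (value of joint dial above 0.82 rad and y of tab_left in the frame of dial_grip above 0.0215 m and y of tab_right in the frame of dial_grip below -0.0215 m and value of joint unit_drawer0 above 0.048 m and velocity of joint unit_drawer0 between -0.02 and 0.02 m/s); the robot touches nothing.
It fails at once if the left tab is pinched with more than 70 N (contact force between the fingers and tab_left above 70 N).
It fails at once if the right tab is pinched with more than 70 N (contact force between the fingers and tab_right above 70 N).
It fails at once if the dial is forced: the left tab's lug presses on the lock plate, rim or stop with more than 18 N (contact force between tab_left and lock_base above 18 N).
It fails at once if the dial is forced: the right tab's lug presses on the lock plate, rim or stop with more than 18 N (contact force between tab_right and lock_base above 18 N).
It fails at once if one of the other things on the desk is moved more than 20 mm (distance of any of eraser, workbook, pencil_a, pencil_b, mug, sharpener from where it was at the start of the episode above 0.02 m).
It also fails if it takes over 72 s, if anything falls off the work surface, if the arm or the gripper's body presses on something with over 40 N, if the wrist force passes 120 N, or if a joint passes its speed limit or range.

## Robot

A 6-joint arm with a two-finger parallel gripper is mounted at the origin on the work surface. World frame = base frame: x ahead of the robot, y to its left, z up, the work surface at z = 0. Lengths are in mm, angles in degrees, forces in N, time in s.
With the tool pointing down it reaches from about 300 to 850 mm from the base axis. Payload 4.2 kg.
Tool frame: the origin (TCP) lies on the centre line of the jaws, within the pads' length; the fingertips stand 14 mm ahead of it and the grasp point (between the pads) lies 5 mm behind it; z points along the fingers, y is the direction in which the jaws open and shut (so a half turn about z gives the same grasp; the last joint's range is limited). The gripper opens to 91 mm and grips with 3 to 60 N. Pads are 32 mm wide; open, the fingers measure 118 mm over their backs; the gripper's body (76 mm by 178 mm) begins 60 mm behind the grasp point.
Start: joints at [73.51, 18.312, 89.639, -0, 72.044, -1.146], TCP at [152.152, 554.519, 227.976] pointing down, gripper open.
Joint ranges: [-177.97, 177.97], [-48.28, 115.42], [12.27, 149.76], [-77.06, 257.06], [2.81, 150.46], [-146.56, 146.56]. Speed limits (degrees/s): [147.25, 147.25, 180, 180, 180, 180].

## Interface

Orientations are given as [roll, pitch, yaw] about the fixed x, y, z axes, in that order (R = Rz(yaw) Ry(pitch) Rx(roll)).
In Python, from workcell import env gives the robot as it stands.
- The arm moves only by the tool play_rows, never from a script. Its argument "increments" is a list of rows, each a list of 5 numbers: the shift along the world's x, y, z in mm, then the turn about the world's z in degrees, then the closure, from 0 (fully open) to 1 (shut). In form: [[x, y, z, yaw, fingers], ...]. A call has 1 to 20 rows; each row shifts and turns the commanded pose from where the row before left it; what a row does not reach is not made up. A row lasts 1/8 s, in which the tool goes at most 62.5 mm and 10.7 degrees, less where a joint would pass 70% of its speed; a pose out of reach is approached as far as the arm can. A call is refused whole if a number of a shift passes 62.5 or a number of a turn 10.7, either way. A call with a gripper value outside its range is refused whole. The fingers move at their own pace and stop on an object; "newtons" is the grip in N (left out, the last holds). Time passes only in rows, so rows that do not move let the fingers close. It gives the time, the measured TCP pose, the force and the opening at its end, in the units of the state.
- env.state(): the state, without advancing time (a new reading comes with each control period).
- env.grab_frame(name): name is "scene" or "top" or "wrist"; returns the picture (400x640x3 uint8, red, green, blue); there is no depth.
- env.calibration(name): a dict with "fx", "fy", "cx", "cy" (pixels), "R" (3x3) and "t" (3): a world point X has camera coordinates R X + t; the wrist camera has in their place "hand_eye" (4x4, takes a point from camera to tool coordinates, whose origin is the TCP and whose axes are the flange's). Camera axes: x right, y down, z forward; pixel columns grow to the right and rows downward; lengths in mm; the calibration is good to about 2 mm. A picture is of the moment at which its call begins: read the wrist's pose just before it. calibration takes no time and is no camera call.
- env.job_done(): hands the job in, once; it reports no verdict.
The state is a dict: "time_s": time; "qpos": joint angles; "qvel": joint speeds; "effort": joint torques, N m; "ee_pos": TCP position; "ee_rot": TCP orientation; "force": force on the tool from outside, world axes, zero at the start; "torque": the same for the moment, N m; "gripper_width": finger opening in mm.
Only numpy, scipy, OpenCV 4.12 (cv2) and the standard library are available. Lean on these libraries where they do the work, as an engineer would, in place of code of your own. Each camera call takes 0.05 s, during which the arm holds its last target.

## Working session

There is one attempt and no reset: what is moved stays moved. The work goes in short steps, Python scripts to look and compute and a tool call to move; the robot and the scene stay as the last step left them, time stands still between calls to the robot, and variables do not carry over. Pictures are saved under pics/ and viewed, and the job is handed in when it is done.

Besides the shell and the picture viewer there is one more tool, called after ">>>" as a command line: name --pt "numbers of a row" for each row, then --argument value for the rest. play_rows: Moves the arm, as the interface text tells. Its arguments: {"type":"object","properties":{"increments":{"type":"array"},"newtons":{"type":"number"}},"required":["increments"]}

```bash
mkdir -p pics; ls; python3 - <<'E'
from workcell import env
import cv2
s=env.state();print(s)
for n in("scene","top"):
    cv2.imwrite(f"pics/{n}0.png",env.grab_frame(n)[:,:,::-1]);c=env.calibration(n);print(c)
print(env.calibration("wrist"))
E
```

```text
pics
{'time_s': 0.0, 'qpos': array([ 7.35105865e+01,  1.83509010e+01,  8.97070691e+01, -1.67439374e-03,
        7.20438429e+01, -1.14560732e+00]), 'qvel': array([ 0.03714658, -0.07192713,  0.05798276,  0.03428463,  0.05473505,
        0.02346776]), 'effort': array([ 6.57077703e-05, -4.12456226e+01, -2.31973332e+01,  7.28640589e-02,
        4.54732880e-02, -1.36641665e-04]), 'ee_pos': array([152.01727268, 554.03467599, 227.12319065]), 'ee_rot': array([-1.79898176e+02, -4.43974959e-04,  1.64656711e+02]), 'force': array([-0.34844116,  0.22446467, -0.04725543]), 'torque': array([-0.0598732 , -0.00421153, -0.01235967]), 'gripper_width': 91.12923497930345}
{'fx': 498.98476816851604, 'fy': 498.98476816851604, 'cx': 314.26295310731814, 'cy': 197.9461637087106, 'R': array([[-0.18767669,  0.98221546, -0.00549983],
       [ 0.82274727,  0.15414285, -0.54710778],
       [-0.53652996, -0.10720435, -0.8370441 ]]), 't': array([  64.90026911, -456.22417768, 1958.00831808])}
{'fx': 483.0581748065414, 'fy': 483.0581748065414, 'cx': 319.4755532675852, 'cy': 197.1042868753429, 'R': array([[ 0.00622682, -0.99978968,  0.01954019],
       [-0.99106162, -0.00877412, -0.13311606],
       [ 0.13325951, -0.01853664, -0.99090781]]), 't': array([  36.84356601,  635.46986453, 1833.56440517])}
{'fx': 350.59885904957434, 'fy': 350.59885904957434, 'cx': 321.63960610601407, 'cy': 203.6488776545973, 'hand_eye': array([[-3.98244820e-04, -9.60311432e-01, -2.78929731e-01,
         7.93037736e+01],
       [ 9.99999810e-01, -5.13450115e-04,  3.39968315e-04,
        -3.45821681e-01],
       [-4.69691962e-04, -2.78929543e-01,  9.60311454e-01,
        -1.57467915e+02],
       [ 0.00000000e+00,  0.00000000e+00,  0.00000000e+00,
         1.00000000e+00]])}
```

View pics/scene0.png

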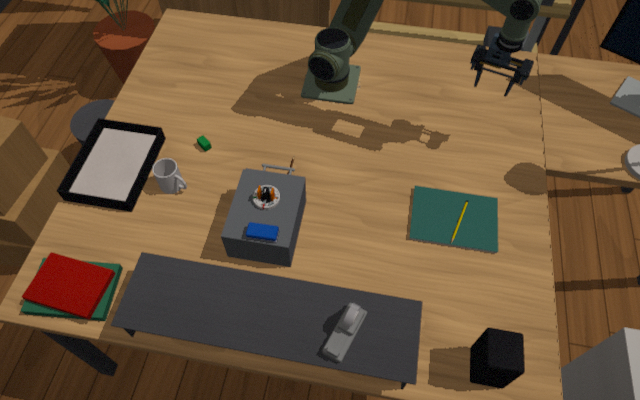

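View pics/top0.png

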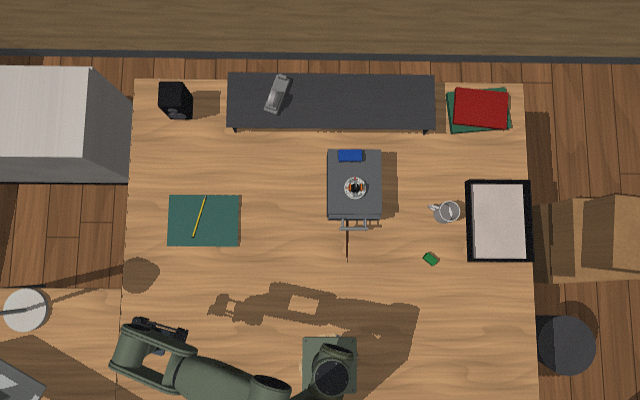

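The top view shows the dial near (355,188), the handle near (354,225), and the brown pencil at about (347,245). The blue eraser is at (350,156), the mug at (447,211) and the sharpener at (431,258). Next I'll zoom in and cast rays.

```bash
cat > h.py <<'E'
from workcell import env
import numpy as np, cv2
from scipy.spatial.transform import Rotation as Ro
def cam(n,s=None):
    c=env.calibration(n)
    if 'R' in c: R=np.array(c['R']);t=np.array(c['t'])
    else:
        H=np.array(c['hand_eye']);s=s or env.state()
        T=np.eye(4);T[:3,:3]=Ro.from_euler('xyz',s['ee_rot'],degrees=True).as_matrix();T[:3,3]=s['ee_pos']
        W=np.linalg.inv(T@H);R=W[:3,:3];t=W[:3,3]
    return c,R,t
def onplane(C,u,v,z):
    c,R,t=C
    d=R.T@np.array([(u-c['cx'])/c['fx'],(v-c['cy'])/c['fy'],1]);o=-R.T@t
    return o+d*(z-o[2])/d[2]
def proj(C,X):
    c,R,t=C;p=R@np.asarray(X)+t
    return c['fx']*p[0]/p[2]+c['cx'],c['fy']*p[1]/p[2]+c['cy']
E
python3 - <<'E'
from h import *
i=cv2.imread('pics/top0.png');cv2.imwrite('pics/topz.png',cv2.resize(i[135:275,300:470],None,fx=4.5,fy=4.2,interpolation=2))
i=cv2.imread('pics/scene0.png');cv2.imwrite('pics/scenez.png',cv2.resize(i[145:275,200:330],None,fx=4.5,fy=4.5,interpolation=2))
C=cam('top')
for n,u,v,z in [('dial',355,188,140),('handle',354,225,95),('corner FL',327,219,130),('FR',381,219,130),('BL',328,150,130),('BR',381,151,130)]: print(n,onplane(C,u,v,z).round(1))
E
```

```text
dial [657.1 -87.5 140. ]
handle [523.7 -87.5  95. ]
corner FL [542.3  15.1 130. ]
FR [ 543.9 -184.1  130. ]
BL [801.9  12.4 130. ]
BR [ 800.2 -186.8  130. ]
```

View pics/topz.png

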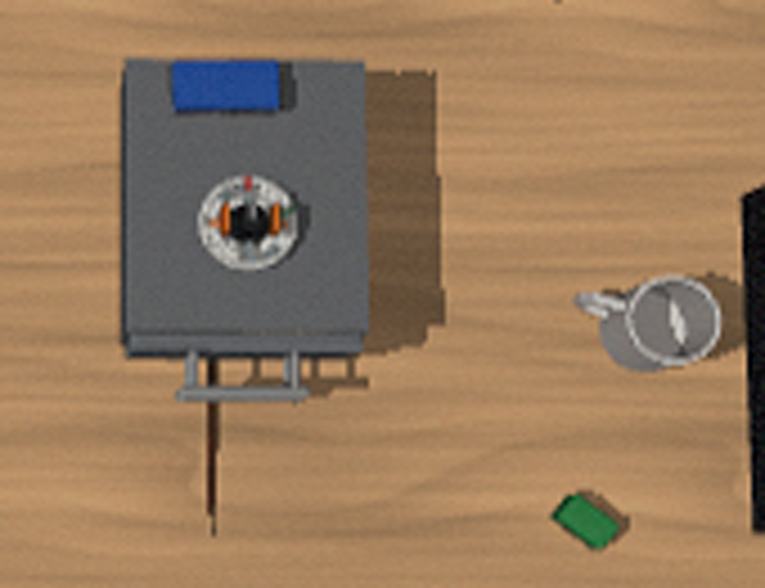

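View pics/scenez.png

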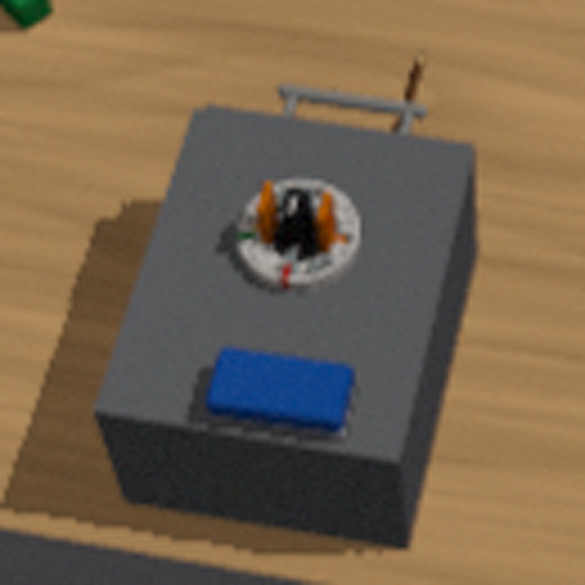

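>>> play_rows --pt "36 -46 4 1.1 0" --pt "36 -46 4 1.1 0" --pt "36 -46 4 1.1 0" --pt "36 -46 4 1.1 0" --pt "36 -46 4 1.1 0" --pt "36 -46 4 1.1 0" --pt "36 -46 4 1.1 0" --pt "36 -46 4 1.1 0" --pt "36 -46 4 1.1 0" --pt "36 -46 4 1.1 0" --pt "36 -46 4 1.1 0" --pt "36 -46 4 1.1 0" --pt "36 -46 4 1.1 0" --pt "36 -46 4 1.1 0" --pt "0 0 0 0 0" --pt "0 0 0 0 0" --pt "0 0 0 0 0" --newtons 25

```text
time_s: 2.22
ee_pos: [655.4, -88.2, 284.1]
ee_rot: [180.0, -0.0, -179.9]
force: [0.4, -0.2, 1.0]
gripper_width: 91.1
```

```bash
python3 - <<'E'
from h import *
s=env.state();print(s['ee_pos'],s['ee_rot'],s['qpos'],s['force'],s['torque'])
i=env.grab_frame('wrist')[:,:,::-1];cv2.imwrite('pics/w1.png',i)
import pickle;pickle.dump(s,open('s1.pkl','wb'))
print(proj(cam('wrist',s),[657,-87.5,166]))
E
```

```text
[655.38856545 -88.21413007 284.14208029] [ 1.79971480e+02 -2.72360004e-02 -1.79870491e+02] [-8.67394656e+00  2.49562218e+01  7.13761858e+01  2.41618802e-02
  8.36988730e+01 -9.88061071e+01] [ 0.37594672 -0.21397285  1.03368108] [ 0.03786026 -0.02593573 -0.04959258]
(np.float64(322.6307141574581), np.float64(204.77671794324814))
```

View pics/w1.png

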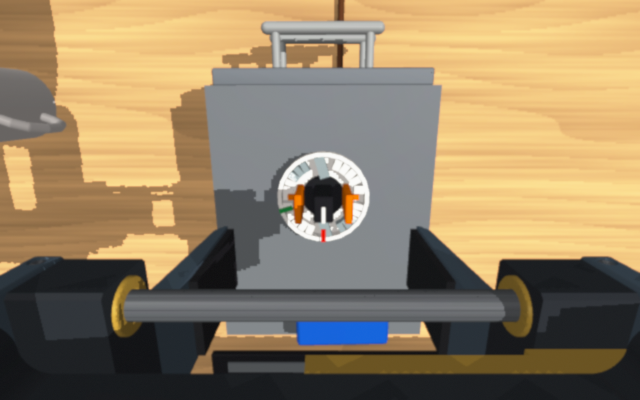

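The wrist view shows the dial centred near (323,196), red at (323,236) and green at (286,210). The tabs are at (298,203) and (348,203), and the handle is at (322,28). Now I'll measure these with masks.

```bash
cat > m.py <<'E'
from h import *
import pickle
s=pickle.load(open('s1.pkl','rb'));C=cam('wrist',s);i=cv2.imread('pics/w1.png')
hsv=cv2.cvtColor(i,cv2.COLOR_BGR2HSV)
def mask(lo,hi,roi):
    m=cv2.inRange(hsv,lo,hi);k=np.zeros_like(m);u0,u1,v0,v1=roi;k[v0:v1,u0:u1]=m[v0:v1,u0:u1];return k
roi=(270,380,145,250)
w=mask((0,0,150),(179,60,255),roi)
cs,_=cv2.findContours(w,cv2.RETR_EXTERNAL,cv2.CHAIN_APPROX_NONE)
pts=np.vstack([c for c in cs])[:,0]; h=cv2.convexHull(pts)[:,0]
P=np.array([onplane(C,u,v,144) for u,v in h])
# circle fit
A=np.c_[2*P[:,:2],np.ones(len(P))];x=np.linalg.lstsq(A,(P[:,:2]**2).sum(1),rcond=None)[0]
cen=x[:2];print('rim centre',cen,'r',np.sqrt(x[2]+cen@cen), 'ellipse',cv2.fitEllipse(h))
def cent(m):
    v,u=np.nonzero(m);return u.mean(),v.mean(),len(u)
for n,lo,hi in [('red',(0,150,100),(4,255,255)),('green',(45,80,40),(90,255,255)),('orange',(6,150,100),(20,255,255))]:
    m=mask(lo,hi,roi);u,v,k=cent(m)
    for z in (130,138,144):
        p=onplane(C,u,v,z)[:2];d=p-cen;print(n,k,round(u,1),round(v,1),z,p.round(1),'r',np.linalg.norm(d).round(1),'ang',np.degrees(np.arctan2(d[1],d[0])).round(1))
m=mask((6,150,100),(20,255,255),roi)
n,l,st,ce=cv2.connectedComponentsWithStats(m)
for k in range(1,n):
    if st[k][4]>20: print(st[k],ce[k], onplane(C,*ce[k],166).round(1))
# handle
for u,v in((262,28),(383,28),(322,28)): print('handle',onplane(C,u,v,98).round(1))
for u,v in((213,76),(434,76),(206,86),(441,86)): print('front',onplane(C,u,v,130).round(1))
cv2.imwrite('pics/w1z.png',cv2.resize(i[145:250,265:385],None,fx=5.5,fy=5.5,interpolation=2))
E
python3 m.py
```

```text
rim centre [657.16119987 -86.56341263] r 41.17668488263195 ellipse ((323.6154479980469, 196.17568969726562), (91.32586669921875, 92.77909851074219), 92.8043212890625)
red 41 322.8 235.3 130 [697.8 -87.1] r 40.7 ang -0.8
red 41 322.8 235.3 138 [694.7 -87.2] r 37.5 ang -0.9
red 41 322.8 235.3 144 [692.4 -87.2] r 35.2 ang -1.0
green 51 285.2 209.4 130 [ 672.1 -122.1] r 38.6 ang -67.3
green 51 285.2 209.4 138 [ 669.6 -121.3] r 36.9 ang -70.3
green 51 285.2 209.4 144 [ 667.8 -120.6] r 35.7 ang -72.7
orange 696 323.4 202.6 130 [665.5 -86.6] r 8.3 ang -0.3
orange 696 323.4 202.6 138 [663.2 -86.7] r 6.1 ang -0.9
orange 696 323.4 202.6 144 [661.5 -86.7] r 4.3 ang -1.8
[288 185  17  38 341] [297.87683284 202.27859238] [ 654.9 -107.7  166. ]
[342 184  17  40 355] [347.96338028 202.98873239] [655.4 -66.8 166. ]
handle [ 512.9 -141.6   98. ]
handle [512.7 -33.8  98. ]
handle [512.8 -88.2  98. ]
front [ 555.4 -179.4  130. ]
front [555.    5.6 130. ]
front [ 563.3 -185.9  130. ]
front [563.   12.3 130. ]
```

View pics/w1z.png

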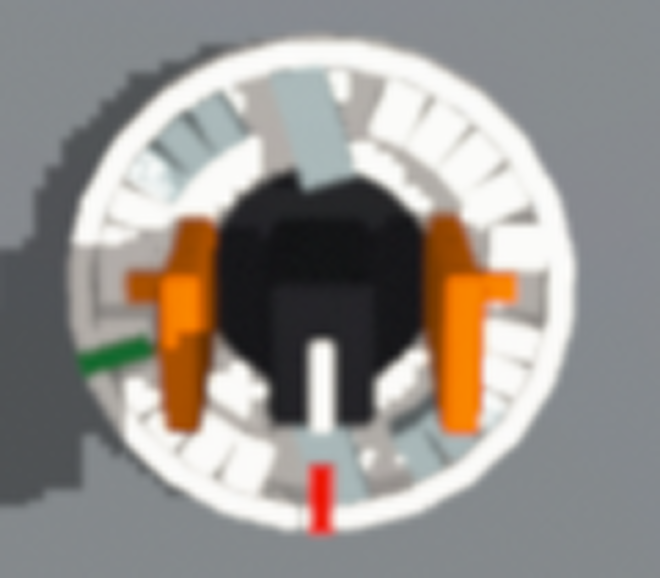

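>>> play_rows --pt "1.6 1 -20 -0.1 0" --pt "0 0 -25 0 0" --pt "0 0 -25 0 0" --pt "0 0 -25 0 0" --pt "0 0 -15 0 0" --pt "0 0 -11 0 0" --pt "0 0 0 0 0" --pt "0 0 0 0 0" --pt "0 0 0 0 0"

```text
time_s: 3.4
ee_pos: [658.2, -88.6, 163.9]
ee_rot: [-180.0, 0.1, 180.0]
force: [0.4, -0.3, 0.3]
gripper_width: 91.0
```

```bash
python3 - <<'E'
from h import *
s=env.state();print(s['ee_pos'],s['ee_rot'],s['force'],s['torque'])
i=env.grab_frame('wrist')[:,:,::-1];cv2.imwrite('pics/w2.png',i)
E
```

```text
[658.22141893 -88.5762505  163.87877184] [-1.79991714e+02  9.47157845e-02  1.79952247e+02] [ 0.40976605 -0.33916339  0.32262159] [0.03837162 0.03613035 0.00270557]
```

View pics/w2.png

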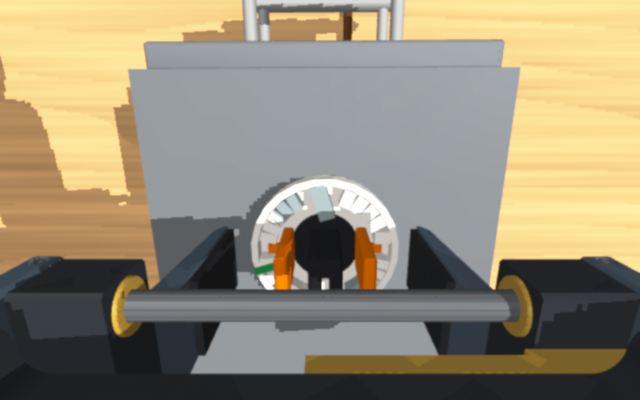

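>>> play_rows --pt "-1.2 1.4 -0.5 0 0.2" --pt "0 0 0 0 0.4" --pt "0 0 0 0 0.42" --pt "0 0 0 0 0.45" --pt "0 0 0 0 0.47" --pt "0 0 0 0 0.47" --newtons 25

```text
time_s: 4.2
ee_pos: [656.5, -87.1, 162.4]
ee_rot: [180.0, -0.0, 180.0]
force: [-1.0, -0.1, 0.0]
gripper_width: 48.5
```

```bash
python3 - <<'E'
from h import *
s=env.state();print(s['ee_pos'],s['ee_rot'],s['force'],s['torque'],s['gripper_width'])
i=env.grab_frame('wrist')[:,:,::-1];cv2.imwrite('pics/w3.png',i)
E
```

```text
[656.53441822 -87.10677294 162.43237764] [ 1.79993158e+02 -4.16186261e-03  1.79952700e+02] [-0.99237558 -0.14712347  0.04620602] [0.06559751 0.02929639 0.03127954] 48.46613083679009
```

View pics/w3.png

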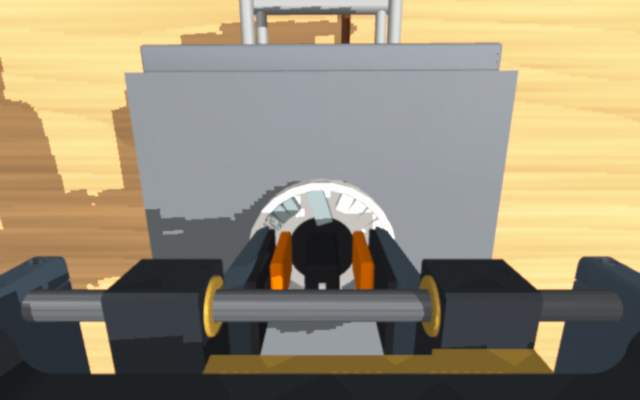

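The fingers straddle the tabs evenly, so I'll pinch.

>>> play_rows --pt "0 0 0 0 0.5" --pt "0 0 0 0 0.53" --pt "0 0 0 0 0.56" --pt "0 0 0 0 0.59" --pt "0 0 0 0 0.62" --pt "0 0 0 0 0.65" --pt "0 0 0 0 0.68" --pt "0 0 0 0 0.68" --pt "0 0 0 0 0.68" --newtons 28

```text
time_s: 5.38
ee_pos: [656.5, -87.1, 162.5]
ee_rot: [180.0, -0.0, 180.0]
force: [0.5, 0.1, -0.3]
gripper_width: 33.0
```

```bash
python3 - <<'E'
from h import *
s=env.state();print(s['ee_pos'],s['ee_rot'],s['force'],s['torque'],s['gripper_width'])
E
```

```text
[656.53558332 -87.07256219 162.4758514 ] [ 1.79991608e+02 -1.93005591e-03  1.79956454e+02] [ 0.51255235  0.08618949 -0.29483053] [0.02999836 0.01205337 0.06446042] 32.963045697619734
```

Both tabs are fully in (33.0 mm). I'll turn clockwise gently and check.

>>> play_rows --pt "0 0 0 -1 0.68" --pt "0 0 0 -1 0.68" --pt "0 0 0 -1 0.68" --pt "0 0 0 -1 0.68" --pt "0 0 0 -1 0.68" --pt "0 0 0 -1 0.68" --pt "0 0 0 -1 0.68" --pt "0 0 0 -1 0.68"

```text
time_s: 6.38
ee_pos: [656.6, -86.9, 162.5]
ee_rot: [180.0, 0.0, 171.9]
force: [0.5, -0.0, -0.6]
gripper_width: 32.7
```

```bash
python3 - <<'E'
from h import *
s=env.state();print(s['ee_pos'],s['ee_rot'],s['force'],s['torque'],s['gripper_width'])
E
```

```text
[656.56769364 -86.94472257 162.50963772] [1.79981841e+02 4.19664821e-03 1.71889345e+02] [ 0.53265156 -0.02913575 -0.55787434] [0.21238342 0.0052553  0.14260583] 32.66007800838115
```

>>> play_rows --pt "0 0 0 -2.5 0.68" --pt "0 0 0 -2.5 0.68" --pt "0 0 0 -2.5 0.68" --pt "0 0 0 -2.5 0.68" --pt "0 0 0 -2.5 0.68" --pt "0 0 0 -2.5 0.68" --pt "0 0 0 -2.5 0.68" --pt "0 0 0 -2.5 0.68" --pt "0 0 0 -2.5 0.68" --pt "0 0 0 -2.5 0.68" --pt "0 0 0 -2.5 0.68" --pt "0 0 0 -2.5 0.68" --pt "0 0 0 -2.5 0.68" --pt "0 0 0 -2.5 0.68" --pt "0 0 0 -2.5 0.68" --pt "0 0 0 -2.5 0.68" --pt "0 0 0 -2.5 0.68" --pt "0 0 0 -2.5 0.68" --pt "0 0 0 -2.5 0.68" --pt "0 0 0 0 0.68"

```text
time_s: 8.88
ee_pos: [656.9, -86.4, 162.5]
ee_rot: [179.9, -0.0, 124.4]
force: [1.0, 2.8, -1.3]
gripper_width: 32.8
```

```bash
python3 - <<'E'
from h import *
s=env.state();print(s['ee_pos'],s['ee_rot'],s['force'],s['torque'],s['gripper_width'])
i=env.grab_frame('wrist')[:,:,::-1];cv2.imwrite('pics/w4.png',i)
i=env.grab_frame('top')[:,:,::-1];cv2.imwrite('pics/t4.png',cv2.resize(i[160:240,310:400],None,fx=6,fy=6,interpolation=2))
E
```

```text
[656.9173239  -86.44810455 162.47720029] [ 1.79918349e+02 -3.03282787e-02  1.24431787e+02] [ 0.9647948   2.79632696 -1.30099286] [ 0.4198587  -0.1589772  -0.07127678] 32.78124833102193
```

View pics/w4.png

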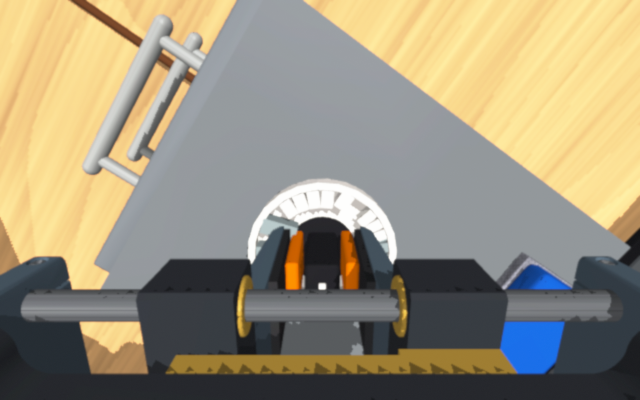

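>>> play_rows --pt "0 0 0 -1 0.68" --pt "0 0 0 -1 0.68" --pt "0 0 0 -1 0.68" --pt "0 0 0 -1 0.68" --pt "0 0 0 -1 0.68" --pt "0 0 0 -1 0.68" --pt "0 0 0 -1 0.68" --pt "0 0 0 -1 0.68" --pt "0 0 0 -1 0.68" --pt "0 0 0 -1 0.68" --pt "0 0 0 -1 0.68" --pt "0 0 0 0 0.68"

```text
time_s: 10.48
ee_pos: [657.0, -86.4, 162.5]
ee_rot: [179.9, -0.0, 113.4]
force: [2.8, 4.6, -0.5]
gripper_width: 32.9
```

```bash
cat > st.py <<'E'
from h import *
s=env.state();print(s['time_s'],s['ee_pos'].round(2),s['ee_rot'].round(2),'F',s['force'].round(2),'T',s['torque'].round(3),s['gripper_width'],'eff6',s['effort'][5].round(3))
E
python3 st.py
```

```text
10.475 [657.02 -86.43 162.47] [ 1.7991e+02 -4.0000e-02  1.1343e+02] F [ 2.81  4.57 -0.49] T [ 0.822 -0.452  0.037] 32.94204597399982 eff6 0.074
```

>>> play_rows --pt "0 0 0 -0.7 0.68" --pt "0 0 0 -0.7 0.68" --pt "0 0 0 -0.6 0.68"

```text
time_s: 10.85
ee_pos: [657.0, -86.4, 162.5]
ee_rot: [179.9, -0.0, 111.4]
force: [2.1, 4.6, -1.0]
gripper_width: 32.8
```

```bash
python3 st.py
```

```text
10.85 [657.05 -86.39 162.49] [ 1.7991e+02 -4.0000e-02  1.1142e+02] F [ 2.05  4.62 -0.98] T [ 0.792 -0.506  0.186] 32.83570962101606 eff6 0.059
```

>>> play_rows --pt "0 0 0 -0.5 0.68" --pt "0 0 0 -0.5 0.68"

```text
time_s: 11.1
ee_pos: [657.1, -86.4, 162.5]
ee_rot: [179.9, -0.0, 110.4]
force: [2.2, 4.7, -1.8]
gripper_width: 32.5
```

```bash
python3 st.py
```

```text
11.1 [657.06 -86.4  162.47] [ 1.7991e+02 -4.0000e-02  1.1042e+02] F [ 2.24  4.7  -1.84] T [ 0.804 -0.509  0.139] 32.48359475258955 eff6 0.067
```

>>> play_rows --pt "0 0 0 -0.5 0.68" --pt "0 0 0 -0.5 0.68"

```text
time_s: 11.35
ee_pos: [657.1, -86.4, 162.5]
ee_rot: [179.9, -0.0, 109.4]
force: [2.7, 4.6, -1.1]
gripper_width: 32.5
```

```bash
python3 st.py
```

```text
11.35 [657.1  -86.38 162.5 ] [ 1.7991e+02 -4.0000e-02  1.0943e+02] F [ 2.73  4.59 -1.08] T [ 0.803 -0.484  0.079] 32.48359255825167 eff6 0.067
```

>>> play_rows --pt "0 0 0 -0.5 0.68" --pt "0 0 0 0 0.68"

```text
time_s: 11.6
ee_pos: [657.1, -86.4, 162.5]
ee_rot: [179.9, -0.0, 108.9]
force: [3.0, 5.5, -2.0]
gripper_width: 32.8
```

```bash
python3 st.py
```

```text
11.6 [657.1  -86.41 162.48] [ 1.7991e+02 -4.0000e-02  1.0893e+02] F [ 2.99  5.49 -2.02] T [ 0.812 -0.478  0.063] 32.832512955233774 eff6 0.099
```

>>> play_rows --pt "0 0 0 -0.5 0.68" --pt "0 0 0 0 0.68"

```text
time_s: 11.85
ee_pos: [657.1, -86.4, 162.5]
ee_rot: [179.9, -0.0, 108.4]
force: [2.3, 4.5, -1.7]
gripper_width: 33.1
```

```bash
python3 st.py
```

```text
11.85 [657.09 -86.42 162.47] [ 1.7991e+02 -4.0000e-02  1.0843e+02] F [ 2.31  4.5  -1.7 ] T [ 0.796 -0.489  0.13 ] 33.085315181311344 eff6 0.099
```

>>> play_rows --pt "0 0 0 -0.5 0.68" --pt "0 0 0 0 0.68"

```text
time_s: 12.1
ee_pos: [657.1, -86.4, 162.5]
ee_rot: [179.9, -0.0, 107.9]
force: [2.7, 5.1, -1.6]
gripper_width: 32.8
```

```bash
python3 st.py
```

```text
12.1 [657.09 -86.4  162.47] [ 1.7991e+02 -4.0000e-02  1.0794e+02] F [ 2.68  5.07 -1.62] T [ 0.904 -0.494  0.061] 32.83108080924443 eff6 0.099
```

>>> play_rows --pt "0 0 0 -0.5 0.68" --pt "0 0 0 0 0.68"

```text
time_s: 12.35
ee_pos: [657.1, -86.4, 162.5]
ee_rot: [179.9, -0.0, 107.4]
force: [3.5, 5.5, -0.9]
gripper_width: 32.6
```

```bash
python3 st.py;  python3 - <<'E'
from h import *
i=env.grab_frame('wrist')[:,:,::-1];cv2.imwrite('pics/w5.png',cv2.resize(i[170:310,230:420],None,fx=4,fy=4,interpolation=2))
E
```

```text
12.35 [657.08 -86.39 162.46] [ 1.7991e+02 -4.0000e-02  1.0743e+02] F [ 3.52  5.49 -0.92] T [ 0.82  -0.494  0.079] 32.61137099798741 eff6 0.099
```

View pics/w5.png

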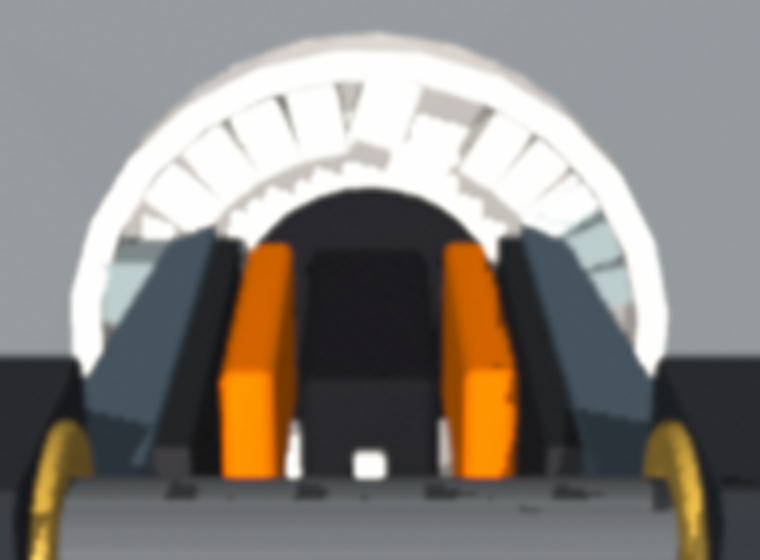

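>>> play_rows --pt "0 0 0 -0.4 0.68" --pt "0 0 0 0 0.68"

```text
time_s: 12.65
ee_pos: [657.1, -86.4, 162.5]
ee_rot: [179.9, -0.0, 107.0]
force: [4.3, 4.1, -0.7]
gripper_width: 32.7
```

```bash
python3 st.py
```

```text
12.65 [657.12 -86.39 162.48] [ 1.7991e+02 -4.0000e-02  1.0704e+02] F [ 4.34  4.05 -0.66] T [ 0.779 -0.487  0.1  ] 32.66618950353606 eff6 0.104
```

>>> play_rows --pt "0 0 0 -0.4 0.68" --pt "0 0 0 0 0.68"

```text
time_s: 12.9
ee_pos: [657.1, -86.3, 162.5]
ee_rot: [179.9, -0.0, 106.6]
force: [2.5, 4.6, -1.8]
gripper_width: 32.7
```

```bash
python3 st.py
```

```text
12.9 [657.1  -86.34 162.47] [ 1.7991e+02 -4.0000e-02  1.0664e+02] F [ 2.48  4.57 -1.8 ] T [ 0.859 -0.463  0.153] 32.6501837136607 eff6 0.141
```

>>> play_rows --pt "0 0 0 -0.4 0.68" --pt "0 0 0 0 0.68"

```text
time_s: 13.15
ee_pos: [657.1, -86.4, 162.4]
ee_rot: [179.9, -0.0, 106.3]
force: [3.4, 4.5, -1.5]
gripper_width: 32.5
```

```bash
python3 st.py
```

```text
13.15 [657.09 -86.37 162.45] [ 1.7991e+02 -4.0000e-02  1.0627e+02] F [ 3.43  4.47 -1.47] T [ 0.859 -0.49   0.258] 32.549640235196755 eff6 0.299
```

>>> play_rows --pt "0 0 0 0 0.6" --pt "0 0 0 0 0.55" --pt "0 0 0 0 0.48" --pt "0 0 0 0 0.4" --pt "0 0 0 0 0.3" --pt "0 0 0 0 0.2" --pt "0 0 0 0 0.2"

```text
time_s: 14.02
ee_pos: [656.4, -87.4, 162.5]
ee_rot: [-180.0, 0.0, 106.2]
force: [-1.2, -0.4, -0.4]
gripper_width: 72.9
```

```bash
python3 st.py;  python3 - <<'E'
from h import *
i=env.grab_frame('wrist')[:,:,::-1];cv2.imwrite('pics/w6.png',cv2.resize(i[170:310,230:420],None,fx=4,fy=4,interpolation=2))
E
```

```text
14.025 [656.45 -87.38 162.49] [-1.7999e+02  2.0000e-02  1.0625e+02] F [-1.22 -0.37 -0.35] T [-0.044 -0.009 -0.033] 72.88578098783472 eff6 0.001
```

View pics/w6.png

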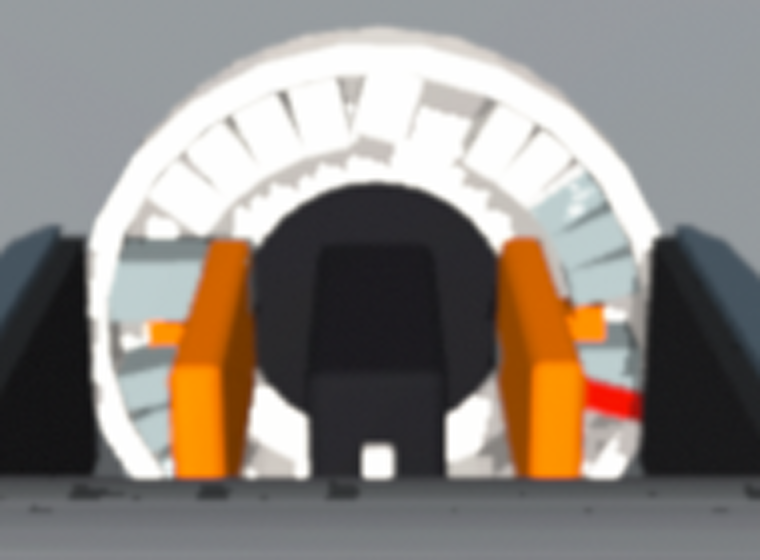

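The effort rose at the stop, and on release both tabs moved outward: in the crop they are now about 330 px apart, up from about 230. Next I'll rise and check that from above.

>>> play_rows --pt "0 0 15 0 0.2" --pt "0 0 25 0 0.2" --pt "0 0 25 0 0.2" --pt "0 0 25 0 0.2" --pt "0 0 25 0 0.2" --pt "0 0 5 0 0.2" --pt "0 0 0 0 0.2" --pt "0 0 0 0 0.2"

```text
time_s: 15.08
ee_pos: [656.1, -87.0, 281.2]
ee_rot: [-179.9, -0.1, 106.3]
force: [-0.2, 0.4, -0.3]
gripper_width: 73.2
```

```bash
python3 st.py;  python3 - <<'E'
from h import *
s=env.state();C=cam('wrist',s)
i=env.grab_frame('wrist')[:,:,::-1];i=np.ascontiguousarray(i);cv2.imwrite('pics/w7.png',cv2.resize(i[120:280,220:420],None,fx=4,fy=3.75,interpolation=2))
cv2.imwrite('pics/w7f.png',i)
m=cv2.inRange(cv2.cvtColor(i,cv2.COLOR_BGR2HSV),(6,150,100),(20,255,255));m[260:]=0
n,l,st,ce=cv2.connectedComponentsWithStats(m)
for k in range(1,n):
    if st[k][4]>20: print(st[k],ce[k], onplane(C,*ce[k],166).round(1))
E
```

```text
15.075 [656.07 -87.   281.24] [-1.7989e+02 -5.0000e-02  1.0626e+02] F [-0.16  0.4  -0.25] T [-0.054  0.078 -0.02 ] 73.22062473578465 eff6 0.0
[121  91  58  20 260] [149.28076923 100.39615385] [509.4 -46.3 166. ]
[343 183  17  40 389] [348.70179949 201.86118252] [676.1 -79.7 166. ]
[288 184  16  40 348] [298.32183908 202.77586207] [637.2 -91.9 166. ]
```

View pics/w7.png

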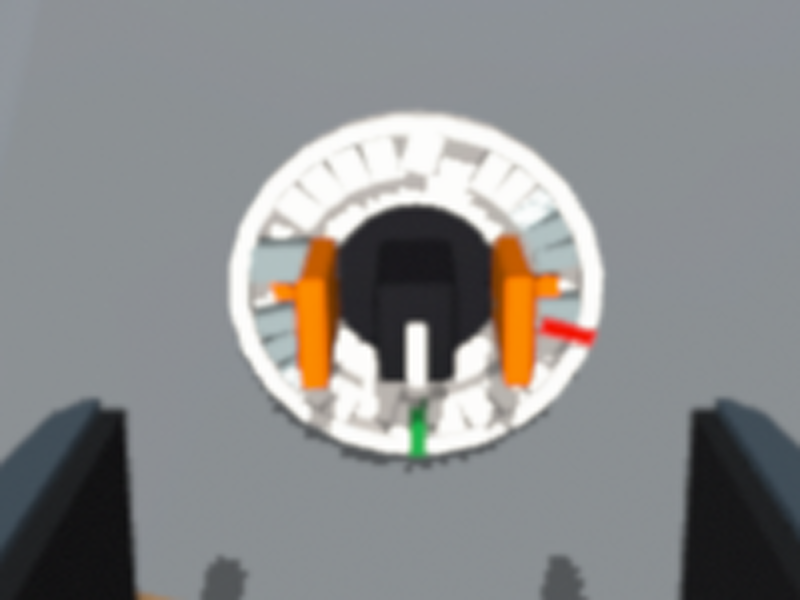

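The pointer stands on green at crop position (417,430). The tabs are 50 px apart, the same spacing as at the start, so they are out. Moving to the handle next.

>>> play_rows --pt "-24 0 0 -2.7 0.4" --pt "-24 0 -5 -2.7 0.5" --pt "-24 0 -20 -2.7 0.6" --pt "-24 0 -20 -2.7 0.67" --pt "-24 -0.5 -20 -2.7 0.67" --pt "-24 0 -20 -2.7 0.67" --pt "0 0 -20 0 0.67" --pt "0 0 0 0 0.67" --pt "0 0 0 0 0.67" --pt "0 0 0 0 0.67" --newtons 15

```text
time_s: 16.38
ee_pos: [513.3, -87.7, 178.2]
ee_rot: [179.9, 0.0, 90.1]
force: [0.2, 0.8, 1.2]
gripper_width: 30.1
```

```bash
python3 st.py;  python3 - <<'E'
from h import *
s=env.state();C=cam('wrist',s)
i=env.grab_frame('wrist')[:,:,::-1];cv2.imwrite('pics/w8.png',i)
print(proj(C,[512,-87.5,95]),proj(C,[512,-37.5,95]))
E
```

```text
16.375 [513.3  -87.68 178.21] [1.7991e+02 2.0000e-02 9.0060e+01] F [0.24 0.76 1.15] T [-0.083  0.06   0.006] 30.058845788704303 eff6 -0.0
(np.float64(320.1503824242829), np.float64(215.3108006652408)) (np.float64(320.1149815026907), np.float64(145.59599215286187))
```

View pics/w8.png

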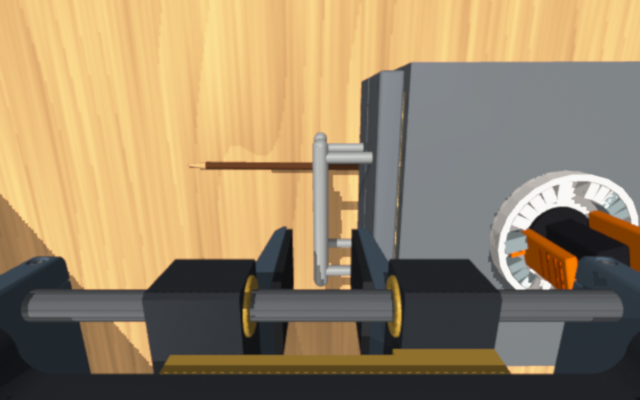

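>>> play_rows --pt "-1.3 0 -15 0 0.67" --pt "0 0 -15 0 0.67" --pt "0 0 -15 0 0.67" --pt "0 0 -15 0 0.67" --pt "0 0 -12 0 0.67" --pt "0 0 -12 0 0.67" --pt "0 0 0 0 0.67" --pt "0 0 0 0 0.67"

```text
time_s: 17.42
ee_pos: [511.7, -87.6, 93.8]
ee_rot: [179.9, 0.0, 90.1]
force: [-0.1, 0.7, 0.4]
gripper_width: 30.3
```

```bash
python3 st.py
```

```text
17.425 [511.65 -87.64  93.77] [1.7995e+02 1.0000e-02 9.0060e+01] F [-0.15  0.71  0.37] T [-0.062  0.053 -0.058] 30.311538175847836 eff6 -0.0
```

>>> play_rows --pt "0 0 0 0 0.75" --pt "0 0 0 0 0.82" --pt "0 0 0 0 0.88" --pt "0 0 0 0 0.93" --pt "0 0 0 0 0.95" --pt "0 0 0 0 0.95"

```text
time_s: 18.18
ee_pos: [511.7, -87.6, 93.8]
ee_rot: [179.9, 0.0, 90.1]
force: [1.8, 0.2, 2.4]
gripper_width: 10.2
```

```bash
python3 st.py
```

```text
18.175 [511.67 -87.63  93.77] [1.7994e+02 1.0000e-02 9.0060e+01] F [1.82 0.2  2.4 ] T [-0.05  -0.145  0.072] 10.199217961803152 eff6 0.062
```

The bar is gripped (about 10 to 11 mm), so I'll pull it 80 mm smoothly.

>>> play_rows --pt "-2 0 0 0 0.95" --pt "-4 0 0 0 0.95" --pt "-6 0 0 0 0.95" --pt "-6 0 0 0 0.95"

```text
time_s: 18.68
ee_pos: [492.9, -87.7, 93.7]
ee_rot: [180.0, 0.0, 90.1]
force: [1.1, -1.5, 4.0]
gripper_width: 10.2
```

```bash
python3 st.py
```

```text
18.675 [492.93 -87.71  93.72] [1.7997e+02 2.0000e-02 9.0060e+01] F [ 1.1  -1.46  4.01] T [-0.085 -0.171  0.056] 10.214103077759946 eff6 0.079
```

>>> play_rows --pt "-6 0 0 0 0.95" --pt "-6 0 0 0 0.95" --pt "-6 0 0 0 0.95" --pt "-6 0 0 0 0.95" --pt "-6 0 0 0 0.95" --pt "-6 0 0 0 0.95" --pt "-6 0 0 0 0.95" --pt "-6 0 0 0 0.95" --pt "-6 0 0 0 0.95" --pt "-5 0 0 0 0.95" --pt "-3 0 0 0 0.95" --pt "0 0 0 0 0.95" --pt "0 0 0 0 0.95" --pt "0 0 0 0 0.85" --pt "0 0 0 0 0.75" --pt "0 0 0 0 0.67" --pt "0 0 0 0 0.67"

```text
time_s: 20.8
ee_pos: [431.0, -87.5, 93.3]
ee_rot: [-180.0, -0.0, 90.1]
force: [-0.4, -0.1, -0.3]
gripper_width: 30.3
```

```bash
python3 st.py;  python3 - <<'E'
from h import *
i=env.grab_frame('wrist')[:,:,::-1];cv2.imwrite('pics/w9.png',i)
E
```

```text
20.8 [430.97 -87.49  93.25] [-1.7996e+02 -1.0000e-02  9.0060e+01] F [-0.39 -0.1  -0.28] T [-0.072  0.039 -0.019] 30.283355748750857 eff6 -0.0
```

View pics/w9.png

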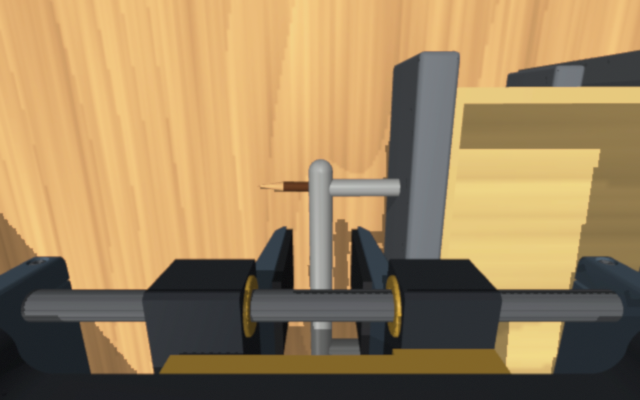

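The drawer is open about 80 mm and the bar at u≈320 is clear of both fingers. Next I'll retreat upward and check.

>>> play_rows --pt "0 0 15 0 0.67" --pt "0 0 20 0 0.67" --pt "0 0 25 0 0.67" --pt "0 0 30 0 0.67" --pt "0 0 30 0 0.67" --pt "0 20 30 0 0.5" --pt "-10 30 30 0 0.3" --pt "-10 40 20 0 0.2" --pt "0 40 0 0 0.2" --pt "0 40 0 0 0" --pt "0 40 0 0 0" --pt "0 40 0 0 0" --pt "0 0 0 0 0" --pt "0 0 0 0 0" --pt "0 0 0 0 0" --pt "0 0 0 0 0"

```text
time_s: 22.85
ee_pos: [411.3, 161.6, 293.6]
ee_rot: [180.0, 0.0, 90.0]
force: [0.7, 0.0, 0.7]
gripper_width: 91.4
```

```bash
python3 st.py;  python3 - <<'E'
from h import *
i=env.grab_frame('top')[:,:,::-1];cv2.imwrite('pics/t9.png',cv2.resize(i[135:275,300:470],None,fx=4.5,fy=4.2,interpolation=2));cv2.imwrite('pics/t9f.png',i)
i=env.grab_frame('scene')[:,:,::-1];cv2.imwrite('pics/s9.png',i)
C=cam('top');a=cv2.imread('pics/top0.png');b=cv2.imread('pics/t9f.png')
for n,lo,hi,roi in [('eraser',(105,150,60),(130,255,255),(320,385,145,170)),('book',(75,60,30),(95,255,255),(160,250,190,250)),('pencilA',(20,150,120),(35,255,255),(160,250,190,250)),('sharp',(50,120,40),(80,255,255),(415,445,245,270))]:
    r=[]
    for im in(a,b):
        m=cv2.inRange(cv2.cvtColor(im,cv2.COLOR_BGR2HSV),lo,hi)[roi[2]:roi[3],roi[0]:roi[1]];v,u=np.nonzero(m);r.append((round(u.mean(),2),round(v.mean(),2),len(u)))
    print(n,r)
E
```

```text
22.85 [411.3  161.62 293.56] [179.99   0.    89.97] F [0.67 0.02 0.67] T [-0.085  0.063 -0.022] 91.44861456220563 eff6 -0.002
eraser [(np.float64(29.77), np.float64(9.98), 258), (np.float64(29.72), np.float64(9.97), 259)]
book [(np.float64(42.63), np.float64(30.32), 3433), (np.float64(42.63), np.float64(30.33), 3430)]
pencilA [(np.float64(38.2), np.float64(27.54), 59), (np.float64(38.17), np.float64(27.62), 60)]
sharp [(np.float64(14.67), np.float64(13.62), 97), (np.float64(14.69), np.float64(13.57), 95)]
```

View pics/t9.png

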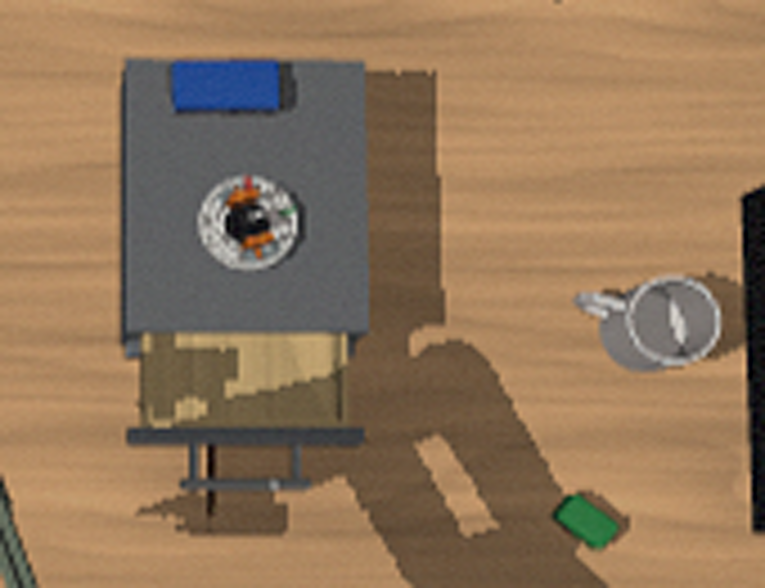

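View pics/s9.png

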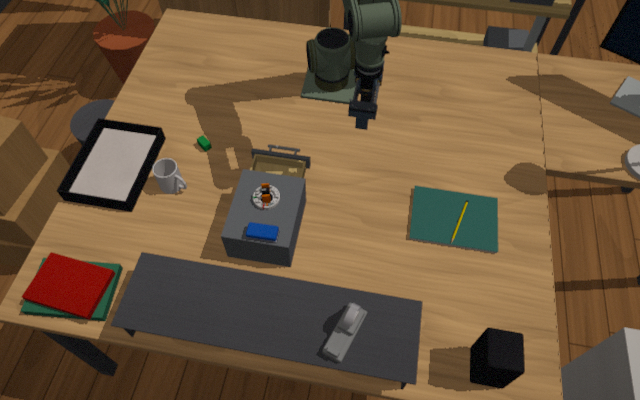

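The top view shows the drawer open by about 80 mm, with its handle now at crop (245,484). The dial points at the green mark, and the other objects are where they were. I'll hand in the job.

```bash
python3 -c "
from workcell import env
print(env.job_done())"
```

```text
the job is handed in; nothing more can be done
None
```

The lock is open and the top drawer is pulled out about 80 mm. I handed the job in at about 23 s of the 72 s allowed; no verdict was reported.

**What I did:**
- **Dial:** I pinched both tabs at 28 N until they were fully in (33 mm apart). I then turned the dial clockwise about 73.7° (1.29 rad) in small steps, stopping when the wrist effort first rose, to about 0.3 N m. On release both tabs sprang out.
- **Drawer:** I pinched the bar handle at 15 N, pulled it about 80 mm, let go and moved the arm clear.

**Last checks:**
- **Dial and tabs:** the wrist picture before the pull showed the pointer on the green mark and the tabs as far apart as at the start. The final top view still showed the dial turned to green.
- **Drawer:** it was open in both final views. I took the 80 mm from the arm's travel and did not measure it separately.
- **Other things:** the eraser, workbook, yellow pencil and sharpener were within 0.1 pixel of where they started. I checked the mug and brown pencil by eye only, and they looked unmoved.
- **Disagreements:** the green mark read about 72° against about 73.7° turned. The top camera put the handle 11 mm further from the robot than the wrist camera did. I used the wrist value, and the grasp worked.

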